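Free a stuck jar lid with a press of the spray can, unscrew it and hold it above the jar

TASK

The lid of the square jar of brass standoffs is stuck: press the nozzle of the spray can beside it right down and let it spring back up, then unscrew the lid anticlockwise while the wooden nest braces the jar, so that the jar stays seated in the nest. Once the thread lets go, lift the lid straight off and finish while still gripping it, level and centred about two centimetres above the jar's mouth: do not put it down or let go. Leave the other things on the desk where they are.

Things in the scene. Friction and masses are not known exactly. Their poses are not given: they have to be found in the camera images.
- station: fixed plywood board 120 x 270 x 12 mm on the desk, at any yaw; origin under its centre (desk level), y along the 270 mm. At y = -65 mm it carries a square wooden nest (inside 67 x 67 mm, walls 8 mm, top 42 mm above the desk), at y = +65 mm a clamped white spray can 45 mm across (clamp cup 60 mm across, 42 mm high)
- nozzle_top (a point): centre of the flat top of the spray can's white nozzle cap, a disc 20 mm across and 16 mm tall, 139 mm above the desk when up; it is pressed straight down
- nozzle (a joint): travel of the nozzle cap in m: 0 up, 0.005 fully down; a spring pushes it back (about 1.2 N to start, 4.2 N fully down)
- jar: clear square jar of brass standoffs, about 0.45 kg, loose in the nest (1.5 mm play a side); origin under its centre, z up. Body 64 x 64 x 66 mm with a flat shoulder, round neck 39 mm across (48 mm over the threads) up to 94 mm, rubber seal on it to 96 mm (98 mm with the lid off). Only the nest braces it: pulling the lid up before the thread is free lifts the jar
- lid: black plastic screw lid on the jar, 16 flat sides, 57 mm across, 23 mm tall, 35 g; origin at the centre of its lower edge, z up. Screwed on, the origin is 76 mm above the jar's origin (88 mm above the desk), leaving a 10 mm gap between its lower edge and the jar's shoulder
- knob_cap: bystander: black plastic knob cap, 26 mm across, 16 mm tall, on the board between nest and can; origin under its centre
- bus_bar: bystander: flat copper bar 120 x 20 x 6 mm on the desk beside the board; origin under its centre
- bell: bystander: grey steel transformer bell 80 x 70 x 34 mm on the desk; origin under its centre
- screwdriver: bystander: screwdriver 170 mm long lying on the desk; origin under it
- heat_sink: bystander: finned aluminium heat sink 60 x 50 x 26 mm on the desk; origin under its centre
- small_jar: bystander: small round closed jar, 32 mm across, 65 mm tall, on the desk beyond the nest end of the board; origin under its centre
- mug: bystander: white mug 76 mm across, 88 mm tall, on the desk beyond the can end of the board; origin under its centre
- lid_top (a point): centre of the lid's top face, 23 mm above the lid's origin. Right-hand thread, three lugs: turned anticlockwise seen from above the lid rises 2.9 mm per rad, stiff at first (roughly 0.5 N m), and is free to lift after 1.05 to 1.8 rad of turn (1.35 rad is safe); beyond that the lugs meet the next threads
Things that resemble listed ones, but are neither listed nor needed, are in the scene too. Leave any orange look-alike of the jar alone.

How it is judged (in metres and radians):
On the way, in this order (a step that is already met when the one before it is completed fails the run):
1. the nozzle is pressed right down (value of joint nozzle above 0.004 m), for 0.1 s.
2. the nozzle has sprung back up (value of joint nozzle below 0.001 m), for 0.1 s.
3. the lid is off the neck with the jar still seated in the nest (z of lid in the frame of jar above 0.098 m and z of jar in the frame of station below 0.016 m), for 0.1 s.
At the end, for the whole second after the job is handed in: The lid is held still in the fingers, level within 0.2 rad, centred within 15 mm over the jar, its lower edge 4 to 47 mm above the mouth's seal (102 to 145 mm above the jar's origin), touching nothing of the jar; the jar is upright and seated in the nest (within 3 mm) and the nozzle is up (z of lid in the frame of jar between 0.102 and 0.145 m and horizontal distance between lid and jar below 0.015 m and angle between lid's own z axis and vertical below 0.2 rad and contact force between lid and the fingers above 2 N and contact force between lid and jar below 0.1 N and linear speed of lid below 0.02 m/s and z of jar in the frame of station below 0.015 m and angle between jar's own z axis and vertical below 0.06 rad and horizontal distance between jar and nozzle_top above 0.12 m and value of joint nozzle below 0.001 m); the arm keeps its last pose, push and grip.
It fails at once if the jar is lifted more than 12 mm in the nest (z of jar in the frame of station above 0.024 m).
It fails at once if a bystander is moved more than 25 mm (distance of any of knob_cap, bus_bar, bell, screwdriver, heat_sink, small_jar, mug from where it was at the start of the episode above 0.025 m).
It also fails if it takes over 45 s, if anything falls off the work surface, if the arm or the gripper's body presses on something with over 40 N, if the wrist force passes 120 N, or if a joint passes its speed limit or range.

ROBOT

A 7-joint arm with a two-finger parallel gripper is mounted at the origin on the work surface. World frame = base frame: x ahead of the robot, y to its left, z up, the work surface at z = 0. Lengths are in mm, angles in rad, forces in N, time in s.
With the tool pointing down it reaches from about 425 to 975 mm from the base axis. Payload 16.7 kg.
Tool frame: the origin (TCP) lies at the centre of the arm's flange, where the gripper is bolted on; the fingertips stand 173 mm ahead of it and the grasp point (between the pads) lies 155 mm ahead of it; z points along the fingers, y is the line along which they close (so a half turn about z gives the same grasp; the last joint's range is limited). The gripper opens to 85 mm and grips with 20 to 120 N. Pads are 22 mm wide; open, the fingers measure 114 mm over their backs; the gripper's body (76 mm by 85 mm) begins 54 mm behind the grasp point. The pads swing forward as they close: fully open they stand 13 mm farther back than shut.
Start: joints at [1.113, 0.426, 0.074, 1.606, -0.034, 1.111, -0.067], TCP at [205.109, -643.054, 404.702] pointing down, gripper open.
Joint ranges: [-2.85, 2.85], [-0.5, 2.14], [-1.23, 1.37], [0.21, 2.46], [-1.02, 4.16], [0.16, 2.05], [-2.73, 2.73]. Speed limits (rad/s): [1.89, 1.89, 2.39, 2.39, 3.01, 3.01, 3.01].

INTERFACE

Orientations are given as [roll, pitch, yaw] about the fixed x, y, z axes, in that order (R = Rz(yaw) Ry(pitch) Rx(roll)).
In Python, from cell import robot gives the robot as it stands.
- The arm moves only by the tool play_rows, never from a script. Its argument "plan" is a list that holds one entry, the list of rows, each a list of 4 numbers: the shift along the tool's x, y, z scaled (see below), then the turn about the tool's z scaled (see below). A call has 1 to 20 rows; each row shifts and turns the commanded pose from where the row before left it, along the tool's axes as they then stand; what a row does not reach is not made up. The controller multiplies each number of a shift by 75 mm and each number of a turn by 30 degrees. A row lasts 1/8 s, in which the tool goes at most 62.5 mm and 10.7 degrees, less where a joint would pass 70% of its speed; a pose out of reach is approached as far as the arm can. A call with a number of a shift or a turn outside -1 to 1 is refused whole. A call with a gripper value outside its range is refused whole. "fingers" is the closure, from -1 (fully open) to 1 (shut), set as the call begins (left out, the last holds). The fingers move at their own pace and stop on an object; "grip_force" is the grip in N (left out, the last holds). Time passes only in rows, so rows that do not move let the fingers close. It gives the time, the measured TCP pose, the force, the opening and the grip force at its end, in the units of the state.
- robot.sense(): the state, without advancing time (a new reading comes with each control period).
- robot.grab_frame(name): name is "scene" or "top"; returns the picture (420x560x3 uint8, red, green, blue); there is no depth.
- robot.camera_model(name): a dict with "K" (3x3 intrinsics, pixels), "rvec" (rotation vector, rad) and "tvec" (3), from world to camera coordinates, as OpenCV has them. Camera axes: x right, y down, z forward; pixel columns grow to the right and rows downward; lengths in mm; the calibration is good to about 2 mm. A picture is of the moment at which its call begins. camera_model takes no time and is no camera call.
- robot.job_done(): hands the job in; it is judged then, once.
The state is a dict: "time": time; "joint_positions": joint angles; "qvel": joint speeds; "effort": joint torques, N m; "tool_pos": TCP position; "tool_rot": TCP orientation; "ft_force": force on the tool from outside, world axes, zero at the start; "moment": the same for the moment, N m; "grip_width": finger opening in mm; "gripper_force": force on a finger pad.
Only numpy, scipy, OpenCV 4.12 (cv2) and the standard library are available. Lean on these libraries where they do the work, as an engineer would, in place of code of your own. Each camera call takes 0.05 s, during which the arm holds its last target. There are 200 camera calls.

## Working session

There is one attempt and no reset: what is moved stays moved. The work goes in short steps, Python scripts to look and compute and a tool call to move; the robot and the scene stay as the last step left them, time stands still between calls to the robot, and variables do not carry over. Pictures are saved under pics/ and viewed, at most 10 in all, crops included, and the job is handed in when it is done.

Besides the shell and the picture viewer there is one more tool, called after "Call:" as name(argument=value, ...), one argument or row to a line, values as JSON. play_rows: Moves the arm, as the interface text tells. Its arguments: {"type":"object","properties":{"plan":{"type":"array"},"fingers":{"type":"number"},"grip_force":{"type":"number"}},"required":["plan"]}

```bash
mkdir -p pics; ls; python3 - <<'E'
from cell import robot
import cv2
for n in("scene","top"):
    cv2.imwrite(f"pics/{n}0.png",robot.grab_frame(n)[:,:,::-1]); print(n,robot.camera_model(n))
print(robot.sense())
E
```

```text
pics
scene {'K': array([[435.06519125,   0.        , 275.92004681],
       [  0.        , 435.06519125, 206.30643533],
       [  0.        ,   0.        ,   1.        ]]), 'rvec': array([ 1.86896379,  1.32500613, -0.65257925]), 'tvec': array([-189.30065815, -212.25223632, 1204.76284392])}
top {'K': array([[473.68305661,   0.        , 273.85125024],
       [  0.        , 473.68305661, 208.69665866],
       [  0.        ,   0.        ,   1.        ]]), 'rvec': array([ 2.19982029, -2.17850433,  0.07729842]), 'tvec': array([  5.2226486 , 561.52295591, 906.05860924])}
{'time': 0.1, 'joint_positions': array([ 1.11246937,  0.42664614,  0.0738934 ,  1.60656272, -0.03411517,
        1.11081457, -0.0670905 ]), 'qvel': array([ 0.00064695, -0.00016342, -0.00044525, -0.00130612, -0.00099442,
       -0.00101234, -0.00083331]), 'effort': array([ 1.03563303e-02, -9.51529241e+01,  3.77269104e+00, -4.64397812e+01,
        1.97802280e-02,  6.40217535e-03, -6.57191549e-06]), 'tool_pos': array([ 205.07325599, -642.90469483,  404.08856982]), 'tool_rot': array([-3.14042542e+00,  8.35937098e-05,  3.08760749e-01]), 'ft_force': array([-0.27917669,  0.10761556, -0.37048767]), 'moment': array([-0.04353477,  0.00326094,  0.0494386 ]), 'gripper_force': 0.0, 'grip_width': 85.44532479546606}
```

View pics/scene0.png

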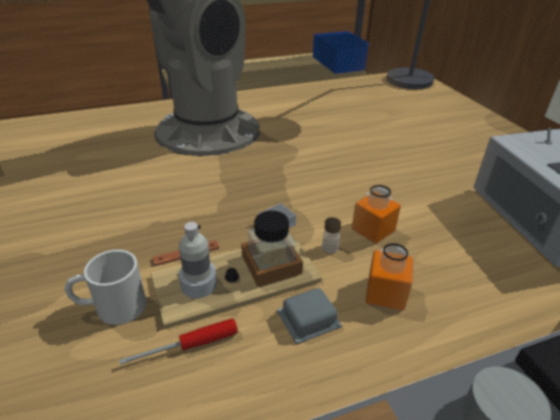

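View pics/top0.png

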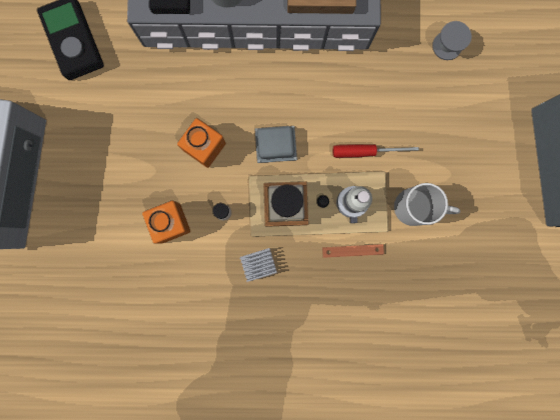

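The scene shows the lid at about (271,222) and the nozzle top at about (192,227). In the top view they are at about (287,200) and (362,196), with the knob cap at (323,201). I'll zoom in on both.

```bash
cat > h.py <<'E'
import numpy as np, cv2
from cell import robot
def cam(n):
    m=robot.camera_model(n); return m["K"],cv2.Rodrigues(np.array(m["rvec"]))[0],np.array(m["tvec"]).reshape(3)
def ray(n,uv):
    K,R,t=cam(n); d=R.T@np.linalg.inv(K)@np.array([*uv,1.]); return -R.T@t,d/np.linalg.norm(d)
def plane(n,uv,z):
    c,d=ray(n,uv); return c+d*(z-c[2])/d[2]
def tri(a,b):
    P=[]
    for n in("scene","top"):
        K,R,t=cam(n); P.append(K@np.c_[R,t])
    X=cv2.triangulatePoints(P[0],P[1],np.array(a,float).reshape(2,1),np.array(b,float).reshape(2,1)); X=(X[:3]/X[3]).ravel()
    return X,[np.round(proj(n,X)-np.array(p),1) for n,p in(("scene",a),("top",b))]
def proj(n,X):
    K,R,t=cam(n); p=K@(R@np.array(X)+t); return p[:2]/p[2]
E
python3 - <<'E'
import cv2,numpy as np
from h import *
s=cv2.imread("pics/scene0.png");t=cv2.imread("pics/top0.png")
a=cv2.resize(s[205:305,150:330],None,fx=4.4,fy=4.4,interpolation=cv2.INTER_CUBIC)[:,:790]
cv2.imwrite("pics/zs.png",a)
b=cv2.resize(t[165:245,240:400],None,fx=5,fy=5,interpolation=cv2.INTER_CUBIC)
cv2.imwrite("pics/zt.png",b)
for n,im,roi in(("scene",s,(205,245,245,300)),("top",t,(180,225,265,310))):
    r0,r1,c0,c1=roi; m=(im[r0:r1,c0:c1].max(2)<45).astype(np.uint8)
    k,l,st,ce=cv2.connectedComponentsWithStats(m); i=1+st[1:,4].argmax(); print(n,st[i]+np.array([c0,r0,0,0,0]),ce[i]+[c0,r0])
E
```

```text
scene [255 211  33  31 821] [271.08891596 226.11449452]
top [272 185  31  32 723] [286.78423237 200.39695712]
```

View pics/zs.png

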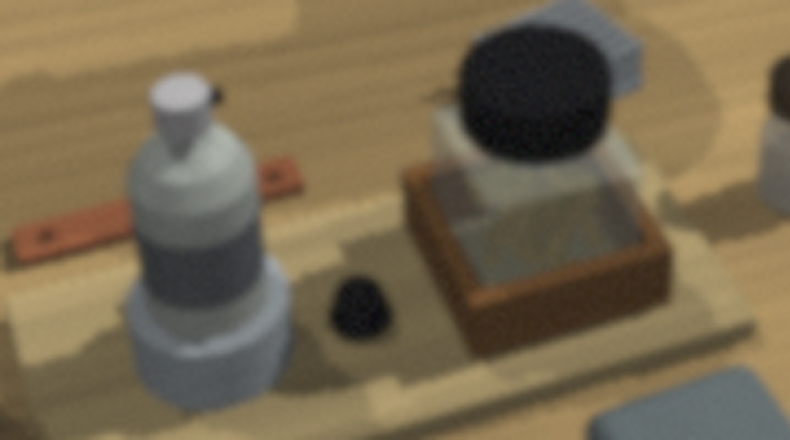

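View pics/zt.png

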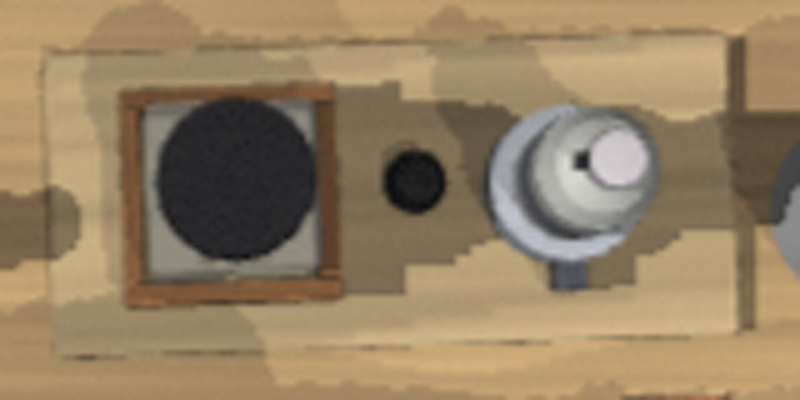

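Scene view: nozzle disc centre at (190.5,226.2), lid silhouette x 255–288, y 211–241. Top view: nozzle at (363.4,195.8), lid centre at (286.9,200.4). Board top edge runs from (248.5,174.8) to (385.5,171.8), far edge from (251.5,236) to (387.5,231).

```bash
python3 - <<'E'
from h import *
N,e=tri((190.5,226.2),(363.4,195.8)); print("nozzle",N,e)
L,e=tri((271.1,226.1),(286.8,200.4)); print("lid mid",L,e)
lt=plane("top",(286.9,200.5),111); print("lid@111",lt)
print("proj lid top / mid in scene",proj("scene",lt),proj("scene",plane("top",(286.9,200.5),99.5)), "top extents scene:")
th=np.linspace(0,6.28,60)
P=[proj("scene",lt+[28.5*np.cos(a),28.5*np.sin(a),dz]) for a in th for dz in(0,-23)]; print(np.min(P,0),np.max(P,0))
B=[plane("top",p,12) for p in((248.5,174.8),(385.5,171.8),(251.5,236),(387.5,231))]; 
for b in B:print(b)
d=B[1]-B[0]; d2=B[3]-B[2]; print("yaws",np.degrees(np.arctan2(d[1],d[0])),np.degrees(np.arctan2(d2[1],d2[0])), "centre",np.mean(B,0))
d=N-lt; print("N-L",d,np.hypot(*d[:2]),np.degrees(np.arctan2(d[1],d[0])))
print("knob",plane("top",(322.8,201),28)); print(np.hypot(*N[:2]),np.hypot(*lt[:2]))
E
```

```text
nozzle [ 576.9128601  -141.76572984  137.87804217] [array([0.3, 0. ]), array([0.2, 0.1])]
lid mid [570.97129785 -12.35041046  99.50187513] [array([0.3, 0. ]), array([0.2, 0.1])]
lid@111 [569.94715572 -11.81590639 111.        ]
proj lid top / mid in scene [271.5219871 220.1566913] [271.46964058 226.06220035] top extents scene:
[253.95121659 209.59294967] [289.08221095 242.48262554]
[628.52286413  61.39737105  12.        ]
[ 637.25626323 -209.56752023   12.        ]
[507.86761863  53.93187379  12.        ]
[ 520.2354132  -212.77520532   12.        ]
yaws -88.15395365798635 -87.34497055274592 centre [573.4705398  -76.75337018  12.        ]
N-L [   6.96570438 -129.94982345   26.87804217] 130.13638096657405 -86.93170901152165
knob [576.69413904 -83.88603366  28.        ]
594.0757277565323 570.069623780376
```

The nozzle triangulates to z = 138 (139 expected) and the lid's middle to 99.5. Their spacing is 130.1 mm against 130, so the points are consistent. I'll close the fingers and move above the nozzle.

Call:
play_rows(
  plan=[
    [[0.25,-0.17,0,0],[0.48,-0.35,0,0],[0.48,-0.35,0,0],[0.48,-0.35,0,0],[0.48,-0.35,0,0],[0.48,-0.35,0,0],[0.48,-0.35,0,0],[0.48,-0.35,0,0],[0.48,-0.35,0,0],[0.48,-0.35,0,0],[0.48,-0.35,0,0],[0.48,-0.35,0,0],[0.48,-0.35,0,0],[0.48,-0.35,0,0],[0.25,-0.16,0,0],[0,0,0,0],[0,0,0,0],[0,0,0,0]],
  ],
  fingers=1,
  grip_force=60,
)

```text
time: 2.35
tool_pos: [574.9, -141.9, 404.8]
tool_rot: [3.141, 0.0, 0.307]
ft_force: [0.1, -0.3, 0.2]
grip_width: -0.2
gripper_force: 0.0
```

```bash
cat >> h.py <<'E'
def st(target=None):
    s=robot.sense(); print("t",s["time"],"p",s["tool_pos"].round(1),"rot",s["tool_rot"].round(3),"j",np.round(s["joint_positions"],2),"F",s["ft_force"].round(1),"M",s["moment"].round(2),"w",round(s["grip_width"],1),round(s["gripper_force"],1))
    if target is not None:
        y=s["tool_rot"][2]; d=np.array(target)-s["tool_pos"]
        print("tool d mm",np.array([d[0]*np.cos(y)+d[1]*np.sin(y),d[0]*np.sin(y)-d[1]*np.cos(y),-d[2]]).round(1),"units /75",(np.array([d[0]*np.cos(y)+d[1]*np.sin(y),d[0]*np.sin(y)-d[1]*np.cos(y),-d[2]])/75).round(3))
E
python3 -c "
from h import *
st((577,-142,320))"
```

```text
t 2.35 p [ 574.9 -141.9  404.8] rot [3.141 0.    0.307] j [ 0.32  0.3  -0.23  1.78  0.08  1.06 -1.2 ] F [ 0.1 -0.3  0.2] M [0.03 0.03 0.05] w -0.2 0.0
tool d mm [ 2.   0.7 84.8] units /75 [0.026 0.01  1.13 ]
```

Call:
play_rows(
  plan=[
    [[0.026,0.01,0.1,0],[0,0,0.25,0],[0,0,0.3,0],[0,0,0.3,0],[0,0,0.16,0],[0,0,0.08,0],[0,0,0,0],[0,0,0,0]],
  ],
)

```text
time: 3.35
tool_pos: [577.8, -140.9, 316.1]
tool_rot: [3.141, -0.001, 0.309]
ft_force: [0.1, -0.5, -1.0]
grip_width: -0.1
gripper_force: 0.0
```

```bash
python3 -c "
from h import *
st((577,-142,312))
cv2.imwrite('pics/n1.png',cv2.resize(robot.grab_frame('scene')[150:310,130:340,::-1],None,fx=3.5,fy=3.5))"
```

```text
t 3.35 p [ 577.8 -140.9  316.1] rot [ 3.141e+00 -1.000e-03  3.090e-01] j [ 0.31  0.4  -0.22  1.86  0.11  0.89 -1.23] F [ 0.1 -0.5 -1. ] M [-0.02 -0.01 -0.04] w -0.1 0.0
tool d mm [-1.1  0.8  4.1] units /75 [-0.014  0.01   0.055]
```

View pics/n1.png

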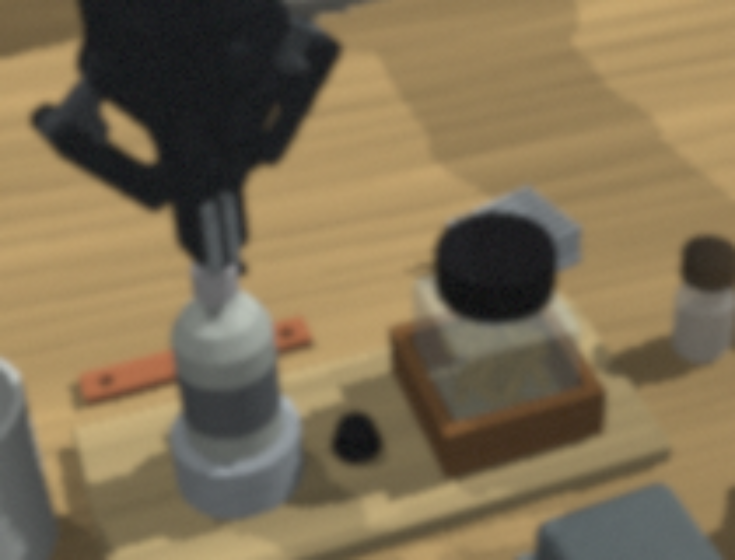

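The closed fingertips sit just above the nozzle cap, at about (215,262) in the crop. I'll press now in small steps.

Call:
play_rows(
  plan=[
    [[-0.01,0.01,0.03,0],[0,0,0.03,0],[0,0,0.02,0],[0,0,0,0],[0,0,0,0]],
  ],
)

```text
time: 4.03
tool_pos: [577.1, -142.0, 309.6]
tool_rot: [3.141, -0.0, 0.309]
ft_force: [0.2, -2.5, 2.4]
grip_width: -0.1
gripper_force: 1.4
```

Call:
play_rows(
  plan=[
    [[0,0,0.02,0],[0,0,0.015,0],[0,0,0,0],[0,0,0,0]],
  ],
)

```text
time: 4.53
tool_pos: [577.2, -141.9, 307.4]
tool_rot: [3.141, -0.0, 0.309]
ft_force: [-3.6, -3.2, 11.7]
grip_width: 0.1
gripper_force: 5.6
```

Force is 11.7 N, well above the 4.2 N spring, so the cap is on its stop. I'll hold briefly, then retract.

Call:
play_rows(
  plan=[
    [[0,0,0.005,0],[0,0,0,0],[0,0,-0.06,0],[0,0,-0.2,0],[0,0,-0.3,0],[0,0,-0.2,0],[0,0,0,0],[0,0,0,0]],
  ],
)

```text
time: 5.52
tool_pos: [576.8, -141.8, 362.9]
tool_rot: [-3.141, 0.001, 0.309]
ft_force: [-0.3, -0.1, 0.1]
grip_width: -0.1
gripper_force: 0.0
```

```bash
python3 -c "
from h import *
st((570,-12,320))
a=robot.grab_frame('scene')
cv2.imwrite('pics/n2s.png',a[:,:,::-1])
c=cv2.cvtColor(a,cv2.COLOR_RGB2GRAY).astype(int);b=cv2.cvtColor(cv2.imread('pics/scene0.png'),cv2.COLOR_BGR2GRAY).astype(int)
print(c[218:250:2,191],b[218:250:2,191])"
```

```text
t 5.525 p [ 576.8 -141.8  362.9] rot [-3.141e+00  1.000e-03  3.090e-01] j [ 0.31  0.35 -0.23  1.82  0.09  0.98 -1.21] F [-0.3 -0.1  0.1] M [ 0.03  0.   -0.01] w -0.1 0.0
tool d mm [  32.9 -125.7   42.9] units /75 [ 0.439 -1.676  0.572]
[148 150 181 193 194 186 131 101 100  98  91 105 142 161 151 126] [117 120 162 179 180 173 121  93  94  90  86  96 132 149 142 116]
```

The nozzle's grey profile matches the starting one, so it sprang back up. Next I'll open the fingers and go above the lid.

Call:
play_rows(
  plan=[
    [[0.03,-0.1,0,0],[0.06,-0.25,0,0],[0.09,-0.34,0,0],[0.09,-0.34,0,0],[0.08,-0.34,0,0],[0.06,-0.2,0,0],[0.03,-0.11,0,0],[0,0,0.1,0],[0,0,0.2,0],[0,0,0.1,0],[0,0,0,0],[0,0,0,0]],
  ],
  fingers=-1,
)

```text
time: 7.08
tool_pos: [570.4, -11.9, 333.6]
tool_rot: [-3.142, -0.0, 0.308]
ft_force: [-0.9, -0.2, -0.4]
grip_width: 85.3
gripper_force: 0.0
```

```bash
python3 -c "
from h import *
st((570,-12,252))
cv2.imwrite('pics/l1.png',cv2.resize(robot.grab_frame('scene')[130:310,180:380,::-1],None,fx=3.3,fy=3.3))"
```

```text
t 7.075 p [570.4 -11.9 333.6] rot [-3.142 -0.     0.308] j [ 0.14  0.35 -0.28  1.9   0.12  0.91 -1.46] F [-0.9 -0.2 -0.4] M [ 0.01 -0.01  0.  ] w 85.3 0.0
tool d mm [-0.4 -0.1 81.6] units /75 [-5.000e-03 -1.000e-03  1.088e+00]
```

View pics/l1.png

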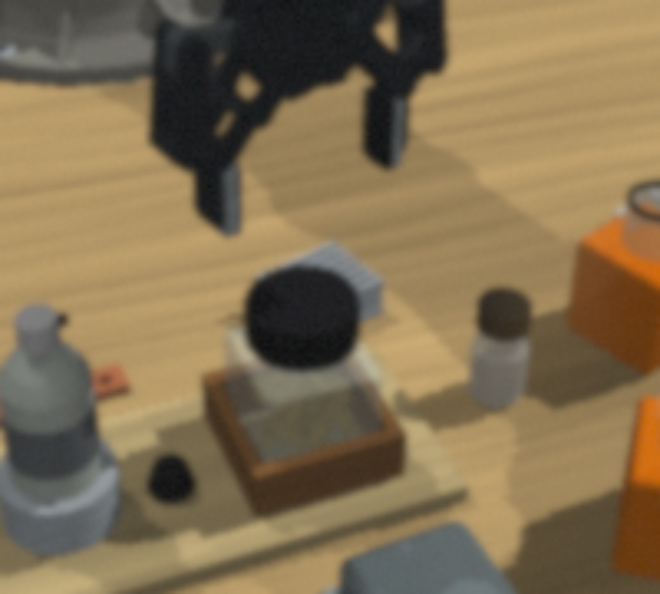

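The open fingers straddle the lid, with the tips at about (218,230) and (390,165) around a lid centred at about (302,315). I'll descend and grip.

Call:
play_rows(
  plan=[
    [[0,0,0.1,0],[0,0,0.25,0],[0,0,0.25,0],[0,0,0.25,0],[0,0,0.15,0],[0,0,0.07,0],[0,0,0,0],[0,0,0,0]],
  ],
)

```text
time: 8.12
tool_pos: [570.5, -11.7, 253.8]
tool_rot: [3.141, -0.001, 0.309]
ft_force: [-0.5, 0.1, 0.3]
grip_width: 85.7
gripper_force: 0.0
```

Call:
play_rows(
  plan=[
    [[0,0,0,0],[0,0,0,0],[0,0,0,0],[0,0,0,0],[0,0,0,0],[0,0,0,0],[0,0,0,0],[0,0,0,0]],
  ],
  fingers=1,
  grip_force=70,
)

```text
time: 9.12
tool_pos: [570.5, -12.0, 253.9]
tool_rot: [3.141, -0.001, 0.308]
ft_force: [-1.5, -1.9, 6.4]
grip_width: 55.5
gripper_force: 72.5
```

```bash
python3 -c "
from h import *
st((570,-12,252))
cv2.imwrite('pics/l2.png',cv2.resize(robot.grab_frame('scene')[160:310,180:330,::-1],None,fx=4,fy=4))"
```

```text
t 9.125 p [570.5 -12.  253.9] rot [ 3.141e+00 -1.000e-03  3.080e-01] j [ 0.12  0.45 -0.26  1.95  0.16  0.76 -1.5 ] F [-1.5 -1.9  6.4] M [-0.23  0.23  0.  ] w 55.5 72.5
tool d mm [-0.5 -0.2  1.9] units /75 [-0.006 -0.003  0.025]
```

View pics/l2.png

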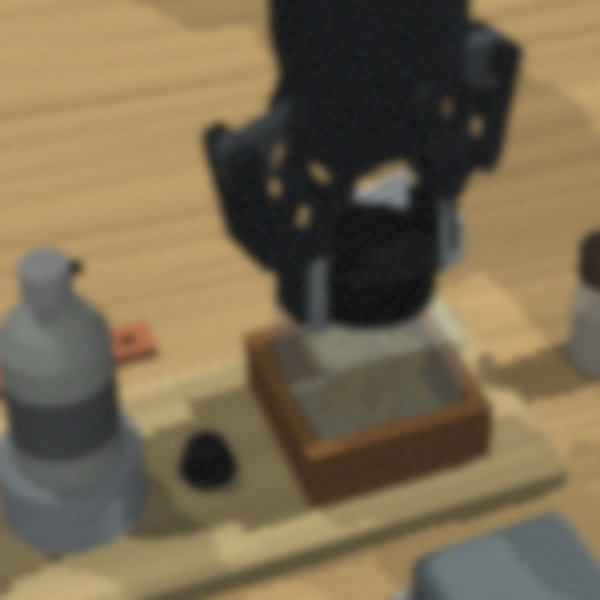

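The pads grip the lid's sides squarely (width 55.5 mm, 72 N). I'll start unscrewing, following the rise.

Call:
play_rows(
  plan=[
    [[0,0,0,-0.1],[0,0,-0.003,-0.2],[0,0,-0.004,-0.2],[0,0,-0.004,-0.2],[0,0,0,0]],
  ],
)

```text
time: 9.8
tool_pos: [570.5, -11.8, 254.7]
tool_rot: [3.141, -0.001, 0.677]
ft_force: [-0.5, -0.2, 6.1]
grip_width: 55.6
gripper_force: 73.1
```

```bash
python3 -c "
from h import *
st()"
```

```text
t 9.8 p [570.5 -11.8 254.7] rot [ 3.141e+00 -1.000e-03  6.770e-01] j [ 0.19  0.46 -0.35  1.95  0.22  0.77 -1.18] F [-0.5 -0.2  6.1] M [0.14 0.29 0.06] w 55.6 73.1
```

Call:
play_rows(
  plan=[
    [[0,0,-0.004,-0.2],[0,0,-0.004,-0.2],[0,0,-0.004,-0.2],[0,0,-0.004,-0.2],[0,0,-0.004,-0.2]],
  ],
)

```text
time: 10.42
tool_pos: [570.3, -11.8, 255.7]
tool_rot: [3.141, -0.0, 1.202]
ft_force: [0.5, -0.1, -1.2]
grip_width: 55.4
gripper_force: 73.9
```

```bash
python3 -c "
from h import *
st()
cv2.imwrite('pics/l3.png',cv2.resize(robot.grab_frame('scene')[160:310,180:330,::-1],None,fx=4,fy=4))"
```

```text
t 10.425 p [570.3 -11.8 255.7] rot [ 3.141 -0.     1.202] j [ 0.28  0.48 -0.47  1.94  0.3   0.79 -0.72] F [ 0.5 -0.1 -1.2] M [-0.05 -0.04 -0.03] w 55.4 73.9
```

View pics/l3.png

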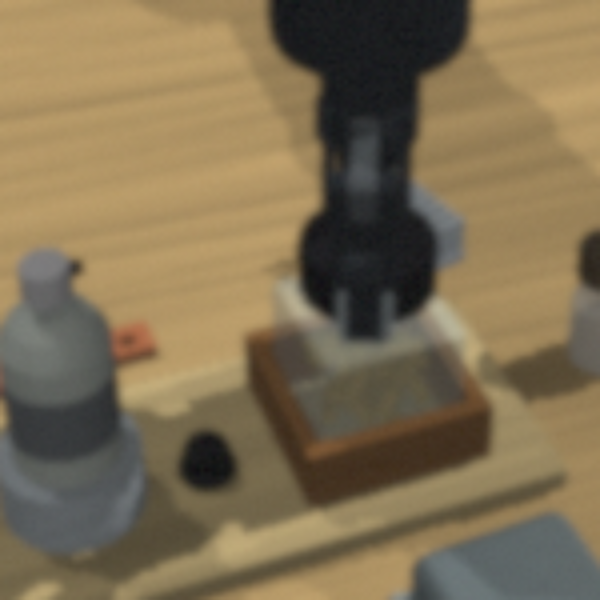

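The jar is still seated and square in the nest, and the hand has turned 0.89 rad. I'll carry on to about 1.42 rad.

Call:
play_rows(
  plan=[
    [[0,0,-0.005,-0.2],[0,0,-0.005,-0.2],[0,0,-0.005,-0.2],[0,0,-0.005,-0.2],[0,0,-0.005,-0.2],[0,0,0,0],[0,0,0,0]],
  ],
)

```text
time: 11.35
tool_pos: [570.2, -11.8, 257.5]
tool_rot: [3.142, -0.0, 1.719]
ft_force: [0.9, -0.8, -0.1]
grip_width: 55.5
gripper_force: 73.9
```

Call:
play_rows(
  plan=[
    [[0,0,-0.02,0],[0,0,-0.02,0],[0,0,-0.02,0],[0,0,0,0],[0,0,0,0]],
  ],
)

```text
time: 11.98
tool_pos: [570.2, -11.8, 261.9]
tool_rot: [-3.142, -0.0, 1.722]
ft_force: [0.4, -0.7, -1.0]
grip_width: 55.7
gripper_force: 73.9
```

```bash
python3 -c "
from h import *
st()"
```

```text
t 11.975 p [570.2 -11.8 261.9] rot [-3.142 -0.     1.722] j [ 0.38  0.49 -0.59  1.93  0.37  0.82 -0.26] F [ 0.4 -0.7 -1. ] M [0.01 0.03 0.02] w 55.7 73.9
```

After a 4.4 mm lift the force is only about −1 N (lid weight, not the 4.5 N jar), so the thread is free. I'll lift about 35 mm more.

Call:
play_rows(
  plan=[
    [[0,0,-0.03,0],[0,0,-0.06,0],[0,0,-0.08,0],[0,0,-0.1,0],[0,0,-0.1,0],[0,0,-0.06,0],[0,0,-0.03,0],[0,0,0,0],[0,0,0,0],[0,0,0,0],[0,0,0,0]],
  ],
)

```text
time: 13.35
tool_pos: [570.2, -11.7, 296.3]
tool_rot: [-3.141, -0.0, 1.723]
ft_force: [-0.6, -1.1, 0.7]
grip_width: 55.5
gripper_force: 73.9
```

```bash
python3 -c "
from h import *
st()
cv2.imwrite('pics/l4.png',cv2.resize(robot.grab_frame('scene')[160:310,160:360,::-1],None,fx=4,fy=4))"
```

```text
t 13.35 p [570.2 -11.7 296.3] rot [-3.141 -0.     1.723] j [ 0.4   0.45 -0.62  1.91  0.33  0.89 -0.23] F [-0.6 -1.1  0.7] M [ 0.   -0.05 -0.03] w 55.5 73.9
```

View pics/l4.png

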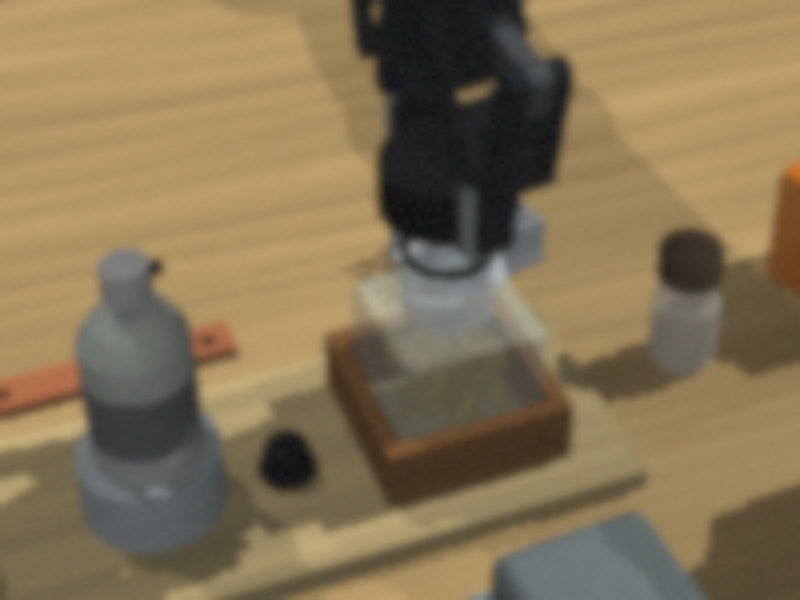

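The lid is held level about 20 mm above the seal ring (at about (445,262)), the jar is seated in the nest, and the nozzle is up at (125,255).

```bash
python3 -c "
from cell import robot
print(robot.job_done())"
```

```text
the job is handed in; nothing more can be done
None
```

I pressed the nozzle right down and it sprang back up. I then unscrewed the lid 1.4 rad anticlockwise with the jar still seated in the nest, and handed the job in with the lid gripped level about 20 mm above the jar's mouth (no verdict was returned).

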